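# Show the inside of the middle stacking cup to the inspection camera

### The job

Check the middle-sized stacking cup for cracks: first turn the light selector on the camera's base to the mark with two dots, then take the middle-sized of the three upside-down cups out of the clear box and hold it up in the air with its open mouth facing the camera squarely, centred on the lens and about 10 cm in front of it. Leave the other two cups and the fork where they are, and finish while holding the cup still there: do not put it down or let go.

Things in the scene. Friction and masses are not known exactly. Their poses are not given: they have to be found in the camera images.
- camera_stand: Fixed grey base plate, 20 mm thick. Origin on the counter under the camera, z up; the plate spans x -160 to 50, y -60 to 180 mm. A 22 mm post at (12, 0) carries the camera head, top 150 mm high; the selector stands at (-80, 110) mm. White marks on the plate round the selector, clockwise from above: a dash, one dot, two dots (in a radial row), three dots.
- lens: Black camera head, 48 mm diameter, white ring light 72 mm in diameter round its front, fixed on camera_stand. Origin: centre of the front glass, at (-30, 0, 130) mm in the camera_stand frame. z axis: the viewing direction, out of the glass, 60 degrees above level, leaning to the stand's -x side. The head reaches 58 mm behind the glass.
- selector (a joint): Light selector angle (rad), growing clockwise from above; its pointer is at the dash at 0, at one dot at 0.6, two dots at 1.2, three dots at 1.8; end stops at -0.1 and 1.9. Starts somewhere from -0.05 to 0.75. A stiff selector: about 0.03 N m turns it, and it stays where it is left.
- selector_grip (a point): On the selector's vertical axis, 44 mm above the counter. Grip: upright black bar 42 mm long, 12 mm wide, 26 to 56 mm above the counter, on a 48 mm round skirt. The point turns with it: bar along its x, the -x end with a white line is the pointer. At joint value q the pointer's direction in the camera_stand frame is pi + 0.9 - q (rad, anticlockwise from x).
- acrylic_box: Fixed clear box, open on top, 260 (x) by 360 (y) by 70 mm high, walls and floor 5 mm; origin under its centre. Front (-x): a 15 mm lip; the sliding panel, 60 mm high, stays half aside at y 20 to 220 mm before the lip, its small knob up to 18 mm before the box. Three cups stand along the box's y, about 30 mm in front of its centre, 110 mm apart, in any order.
- cup_middle: Middle-sized blue stacking cup, the one to show, 28 to 56 g: 56 mm diameter at the mouth, 53 mm at the closed end, 60 mm high, wall 3 mm. It stands upside down on the box floor (5 mm above the counter). Origin at the centre of the open mouth; z points from the mouth to the closed end, so upwards at the start.
- cup_middle_base (a point): Centre of the outer face of the closed end of the middle cup, 60 mm along z from its origin.
- cup_small: Small blue stacking cup, 44 mm diameter, 46 mm high, upside down; origin at the centre of the mouth. Leave alone.
- cup_large: Large blue stacking cup, 68 mm diameter, 72 mm high, upside down; origin at the centre of the mouth. Leave alone.
- fork: Steel toddler fork, 140 mm long, 22 mm wide, 6 mm thick, lying crosswise on the box floor (about along the box's y), about 85 mm behind the box's centre; origin underneath. Leave alone.
Not all that is in view belongs to the job. What is shaped like the cup_middle but orange or pink is not meant.

How it is judged:
On the way, in this order (a step that is already met when the one before it is completed fails the run):
1. the selector stands at two dots while the middle cup is still in its place (value of joint selector between 1.05 and 1.35 rad and distance of cup_middle from where it was at the start of the episode below 0.03 m), for 0.3 s.
2. the middle cup is lifted clear of the box, held by the fingers (height (world z) of cup_middle above 0.09 m and contact force between cup_middle and the fingers above 1 N), for 0.2 s.
At the end, for the whole second after the job is handed in: Selector at 1.2 rad within 0.15. Middle cup held still in the air by the fingers alone, mouth 75-125 mm before the lens, within 20 mm of its line of sight in lens x and y, axis within 0.21 rad of it, mouth towards the lens. Other cups, fork within 30 mm of their starts (value of joint selector between 1.05 and 1.35 rad and z of cup_middle in the frame of lens between 0.075 and 0.125 m and x of cup_middle in the frame of lens between -0.02 and 0.02 m and y of cup_middle in the frame of lens between -0.02 and 0.02 m and z of cup_middle_base in the frame of lens above 0.13 m and angle between the z axis of cup_middle and the z axis of lens, either way round below 0.21 rad and contact force between cup_middle and the fingers above 1 N and contact force between cup_middle and camera_stand below 0.1 N and contact force between cup_middle and acrylic_box below 0.1 N and linear speed of cup_middle below 0.02 m/s and distance of each of cup_small, cup_large, fork from where it was at the start of the episode below 0.03 m); the arm keeps its last pose, push and grip.
It fails at once if another cup or the fork is pushed or carried more than 30 mm from its place (distance of any of cup_small, cup_large, fork from where it was at the start of the episode above 0.03 m).
It also fails if it takes over 51 s, if anything falls off the work surface, if the arm or the gripper's body presses on something with over 40 N, if the wrist force passes 120 N, or if a joint passes its speed limit or range.

### The arm

A 7-joint arm with a two-finger parallel gripper is mounted at the origin on the work surface. World frame = base frame: x ahead of the robot, y to its left, z up, the work surface at z = 0. Lengths are in m, angles in rad, forces in N, time in s.
With the tool pointing down it reaches from about 0.425 to 0.8 m from the base axis. Payload 8.3 kg.
Tool frame: the origin (TCP) lies between the finger pads; the fingertips stand 25 mm ahead of it and the grasp point (between the pads) lies 6 mm ahead of it; z points along the fingers, y is the line along which they close (so a half turn about z gives the same grasp; the last joint's range is limited). The gripper opens to 85 mm and grips with 20 to 120 N. Pads are 22 mm wide; open, the fingers measure 114 mm over their backs; the gripper's body (76 mm by 85 mm) begins 54 mm behind the grasp point. The pads swing forward as they close: fully open they stand 13 mm farther back than shut.
Start: joints at [-1.168, 0.383, 0.016, 1.37, -0.006, 1.388, -0.046], TCP at [0.281, 0.558, 0.256] pointing down, gripper open.
Joint ranges: [-2.95, 2.95], [-0.25, 2.06], [-1.52, 1.56], [0.18, 2.33], [-1.44, 4.58], [0.02, 2.06], [-3.01, 3.01]. Speed limits (rad/s): [2.39, 2.39, 3.01, 3.01, 3.14, 3.14, 3.14].

### API

Orientations are given as a unit quaternion [x, y, z, w].
In Python, from bench import r, vision gives the robot as it stands.
- The arm moves only by the tool arm_command, never from a script. Its argument "plan" is one flat list of numbers, 5 for each row, row after row: the shift along the tool's x, y, z in cm, then the turn about the tool's z in degrees, then the closure, from -1 (fully open) to 1 (shut). In form: [x, y, z, turn, fingers, x, y, z, turn, fingers, ...]. A call has 1 to 8 rows; each row is the pose to reach, as a shift and turn from the pose commanded when the call began, along the tool's axes at that moment; what a row does not reach only later rows make up. A row lasts 1/12 s, in which the tool goes at most 41.7 mm and 7.16 degrees, less where a joint would pass 70% of its speed; a pose out of reach is approached as far as the arm can. A call with a gripper value outside its range is refused whole. The fingers move at their own pace and stop on an object; "force" is the grip in N (left out, the last holds). Time passes only in rows, so rows that repeat a pose let the fingers close. It gives the time, the measured TCP pose, the force, the opening and the grip force at its end, in the units of the state.
- r.read_state(): the state, without advancing time (a new reading comes with each control period).
- vision.read_camera(name): name is "scene" or "top"; returns a dict with "pixels" (400x640x3 uint8, blue, green, red), "intrinsics" (3x3 intrinsics, pixels), "k1" (the pictures are not rectified: a ray, as slopes to the right and down, at radius r is drawn at 1 + k1 r^2 times it, then the intrinsics apply), "rvec" (rotation vector, rad) and "tvec" (3), from world to camera coordinates, as OpenCV has them. Camera axes: x right, y down, z forward; pixel columns grow to the right and rows downward; lengths in m; the calibration is good to about 2 mm. A picture is of the moment at which its call begins. There is no depth.
- r.job_done(): hands the job in; it is judged then, once.
The state is a dict: "time_s": time; "joint_pos": joint angles; "qd": joint speeds; "joint_efforts": joint torques, N m; "position": TCP position; "ee_rot": TCP orientation; "force": force on the tool from outside, world axes, zero at the start; "ft_torque": the same for the moment, N m; "grip_width": opening from 0.0 (shut) to 1.0 (fully open); "grasp_force": force on a finger pad.
Only numpy, scipy, OpenCV 4.12 (cv2) and the standard library are available. Lean on these libraries where they do the work, as an engineer would, in place of code of your own. Each camera call takes 0.05 s, during which the arm holds its last target. There are 200 camera calls.

## Working session

There is one attempt and no reset: what is moved stays moved. The work goes in short steps, Python scripts to look and compute and a tool call to move; the robot and the scene stay as the last step left them, time stands still between calls to the robot, and variables do not carry over. Pictures are saved under pics/ and viewed, at most 10 in all, crops included, and the job is handed in when it is done.

Besides the shell and the picture viewer there is one more tool, called as a command line: name --argument value ..., lists and objects as JSON in quotes. arm_command: Moves the arm, as the interface text tells. Its arguments: {"type":"object","properties":{"plan":{"type":"array"},"force":{"type":"number"}},"required":["plan"]}

```bash
ls; mkdir -p pics; cat > h.py <<'E'
import numpy as np, cv2
from scipy.spatial.transform import Rotation as R
from bench import r, vision
def cam(n):
    c=vision.read_camera(n); c['Rm']=cv2.Rodrigues(np.array(c['rvec'],float))[0]; c['t']=np.array(c['tvec'],float).ravel(); c['K']=np.array(c['intrinsics'],float); c['im']=np.array(c['pixels'],np.uint8); return c
def ray(c,u,v):
    K=c['K']; d=np.array([(u-K[0,2])/K[0,0],(v-K[1,2])/K[1,1]]); s=d.copy()
    for _ in range(20): s=d/(1+c['k1']*(s@s))
    return -c['Rm'].T@c['t'], c['Rm'].T@np.array([s[0],s[1],1])
def onz(c,u,v,z):
    o,d=ray(c,u,v); return o+d*(z-o[2])/d[2]
def proj(c,p):
    q=c['Rm']@np.asarray(p,float)+c['t']; s=q[:2]/q[2]; s=s*(1+c['k1']*(s@s)); return c['K'][:2,:2]@s+c['K'][:2,2]
E
python3 - <<'E'
from h import *
for n in('scene','top'):
    c=cam(n); cv2.imwrite(f'pics/{n}0.png',c['im']); print(n,c['K'][0],c['k1'],-c['Rm'].T@c['t'])
print(r.read_state())
E
```

```text
pics
scene [505.39108169   0.         322.12067474] -0.12278400759115038 [ 1.21490549 -0.17616387  1.14861652]
top [436.28536793   0.         324.09039287] 0.01947738679516602 [0.34408894 0.15500166 1.16300664]
{'time_s': 0.1, 'joint_pos': array([-1.16790152,  0.38415742,  0.01638901,  1.37103459, -0.00632268,
        1.38820557, -0.04647236]), 'qd': array([ 2.04176037e-03, -1.91959369e-04,  7.54176821e-04, -2.25387870e-03,
       -5.33440821e-05,  2.20420296e-03,  9.59805172e-04]), 'joint_efforts': array([ 3.47723209e-03, -6.29122853e+01,  8.48012120e-01, -3.72750878e+01,
        1.69301976e-02,  1.04917015e-02, -2.62451385e-05]), 'position': array([0.28049179, 0.55806982, 0.25538341]), 'ee_rot': array([ 2.30761556e-01,  9.73009935e-01, -8.55358146e-04, -1.98719890e-04]), 'force': array([0.79888588, 0.55816791, 0.09926533]), 'ft_torque': array([0.04813056, 0.01250338, 0.00572665]), 'grasp_force': 0.0, 'grip_width': 1.0047377825876682}
```

View pics/scene0.png

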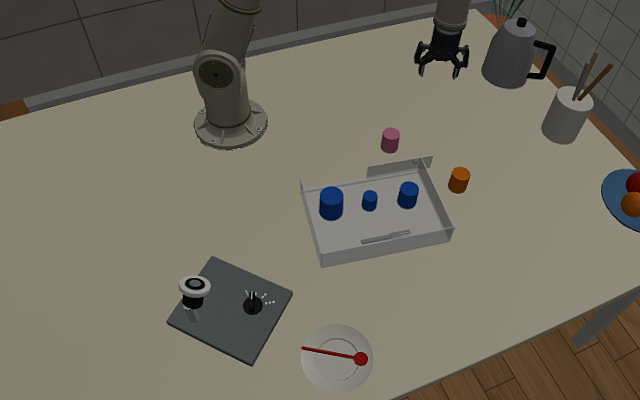

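View pics/top0.png

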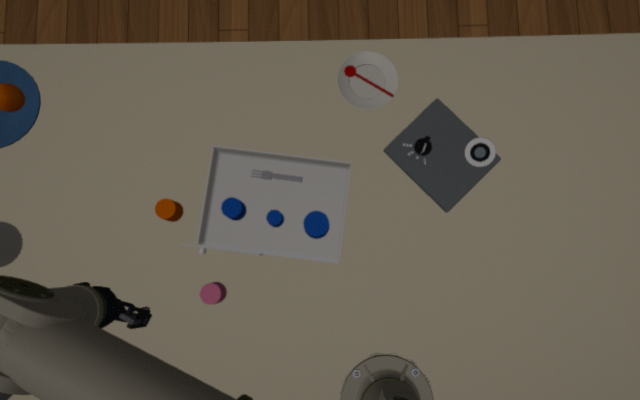

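Scene: large, small and middle cups at (331,203), (370,200) and (408,195); stand with its selector at (253,303). Top: middle cup (233,208), selector (423,147), ring light (480,152). Next I measure these.

```bash
cat > m.py <<'E'
from h import *
T=cam('top');S=cam('scene')
def blobs(c,lo,hi,amin):
    m=cv2.inRange(cv2.cvtColor(c['im'],cv2.COLOR_BGR2HSV),lo,hi)
    cs=cv2.findContours(m,cv2.RETR_EXTERNAL,cv2.CHAIN_APPROX_NONE)[0]
    return [k for k in cs if cv2.contourArea(k)>amin]
hsv=cv2.cvtColor(T['im'],cv2.COLOR_BGR2HSV)
print('plate hsv',hsv[180,440],'table',hsv[250,500],'cup',hsv[208,230],'box',hsv[190,230])
for k in blobs(T,(105,120,60),(125,255,255),60):
    (u,v),rad=cv2.minEnclosingCircle(k); print('cup top',u,v,rad,cv2.boundingRect(k),onz(T,u,v,.05).round(4))
for k in blobs(S,(105,120,60),(125,255,255),60): print('cup scene',cv2.boundingRect(k))
p=hsv[180,440].astype(int)
for k in blobs(T,tuple(int(x) for x in (p-[15,40,20]).clip(0)),tuple(int(x) for x in (p+[15,40,20])),2000):
    rc=cv2.minAreaRect(cv2.convexHull(k)); b=cv2.boxPoints(rc); print('plate',rc)
    for q in b: print(q,onz(T,q[0],q[1],.02).round(4))
a=cv2.resize(T['im'][90:220,375:510],None,fx=4,fy=4,interpolation=cv2.INTER_CUBIC)
cv2.imwrite('pics/a.png',a)
b=cv2.resize(S['im'][250:370,160:300],None,fx=4,fy=4,interpolation=cv2.INTER_CUBIC)
cv2.imwrite('pics/b.png',b)
E
python3 m.py
```

```text
plate hsv [90  9 58] table [ 20  48 117] cup [108 239  95] box [ 10  13 118]
cup top 315.53607177734375 224.0824737548828 13.164225578308105 (304, 211, 25, 27) [0.4502 0.1694 0.05  ]
cup top 273.9028625488281 217.92445373535156 8.149839401245117 (267, 210, 16, 17) [0.4684 0.2758 0.05  ]
cup top 231.7142791748047 207.64285278320312 10.381848335266113 (222, 198, 20, 21) [0.4973 0.3838 0.05  ]
cup top 3.5 104.0 42.14567947387695 (0, 62, 39, 85) [0.7841 0.9798 0.05  ]
cup scene (603, 191, 37, 41)
cup scene (363, 190, 14, 19)
cup scene (320, 187, 23, 30)
cup scene (400, 182, 19, 15)
cup scene (604, 170, 31, 26)
plate ((441.75006103515625, 154.25001525878906), (87.68124389648438, 75.6604232788086), 45.0)
[384.00006 150.00002] [ 0.6491 -0.0183  0.02  ]
[437.50006   96.500015] [ 0.7958 -0.1704  0.02  ]
[499.50006 158.50002] [ 0.6188 -0.3266  0.02  ]
[446.00006 212.00002] [ 0.4776 -0.175   0.02  ]
```

View pics/a.png

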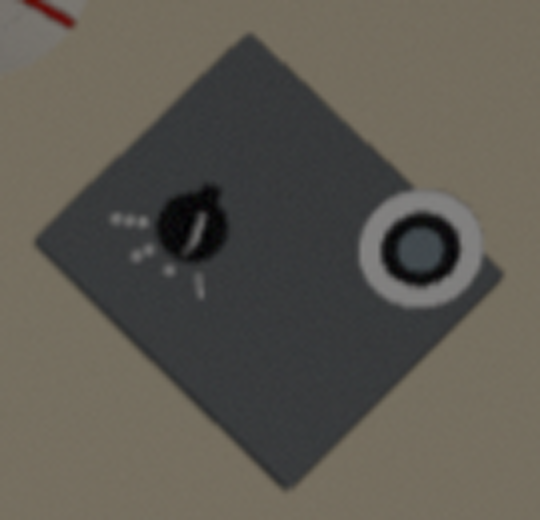

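View pics/b.png

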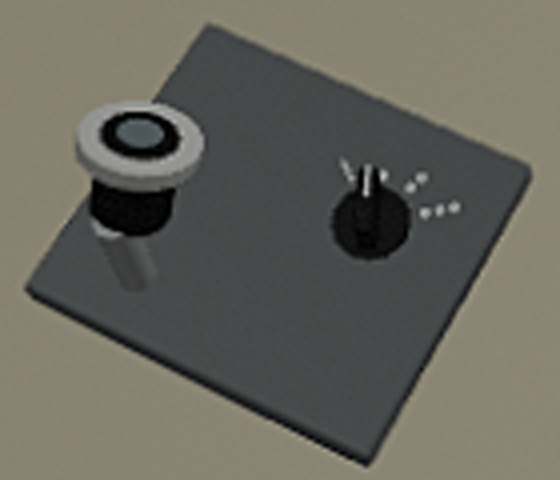

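The crops show the stand's corners, which match the 210 x 240 plate with its +x side away from the robot. The selector's white line points between the dash and one dot. The cup blobs are the top faces: 26, 33 and 21 mm radius.

```bash
cat > m2.py <<'E'
from h import *
T=cam('top')
# cups' closed faces
cups={n:onz(T,u,v,z) for n,u,v,z in (('L',315.5,224.1,.077),('S',273.9,217.9,.051),('M',231.7,207.6,.065))}
print({k:v.round(4) for k,v in cups.items()}, np.linalg.norm(cups['L']-cups['S']),np.linalg.norm(cups['M']-cups['S']))
# stand: rigid fit to corners
px=[(437.5,98.75),(383.75,150.25),(447,212.5),(500.75,158.75)]
W=np.array([onz(T,u,v,.02)[:2] for u,v in px]); L=np.array([(50,180),(-160,180),(-160,-60),(50,-60)])/1000
a=L-L.mean(0);b=W-W.mean(0); yaw=np.arctan2((a[:,0]*b[:,1]-a[:,1]*b[:,0]).sum(),(a*b).sum())
M=R.from_euler('z',yaw); o=np.r_[W.mean(0),0]-M.apply(np.r_[L.mean(0),0])
print('yaw',np.degrees(yaw),'o',o.round(4),'res',((M.apply(np.c_[L,[0]*4])+o)[:,:2]-W).round(4).tolist())
P=lambda *x:M.apply(np.array(x)/1000)+o
print('selector',P(-80,110,0).round(4),'px',proj(T,P(-80,110,56)),'lens',P(-30,0,130).round(4),proj(T,P(-30,0,130)),'(seen 480,152)')
print('cup target mouth',P(-80,0,216.6).round(4))
# white line on bar top
sub=T['im'][135:157,410:438].astype(int); g=sub.sum(2)
y,x=np.mgrid[135:157,410:438]
m=(np.hypot(x-423.5,y-147)<8)&(g>130); pts=np.c_[x[m],y[m]].astype(float); print(len(pts))
q=np.array([onz(T,u,v,.056)[:2] for u,v in pts]); c=q.mean(0); d=np.linalg.svd(q-c)[2][0]; d*=-np.sign(d[0])
print('line',c.round(4),np.degrees(np.arctan2(d[1],d[0])), 'from sel', (c-P(-80,110,0)[:2]).round(4))
for z in (.005,.07):
  w=np.array([onz(T,u,v,z)[:2] for u,v in ((216,148),(350,163),(338,262),(201,248))]); print('box',z,w.round(4).tolist(),[np.linalg.norm(w[i]-w[i-1]).round(3) for i in range(4)])
cv2.imwrite('pics/c.png',cv2.resize(T['im'][135:275,190:360],None,fx=4,fy=4,interpolation=cv2.INTER_CUBIC))
E
python3 m2.py
```

```text
{'L': array([0.4476, 0.1691, 0.077 ]), 'S': array([0.4683, 0.2757, 0.051 ]), 'M': array([0.4953, 0.3808, 0.065 ])} 0.11160320495211759 0.109407184751178
yaw -47.086442467822295 o [ 0.6265 -0.2549  0.    ] res [[0.003, 0.0011], [0.001, 0.0025], [-0.0026, -0.001], [-0.0014, -0.0025]]
selector [ 0.6526 -0.1214  0.    ] px [425.38268231 144.20982697] lens [ 0.6061 -0.2329  0.13  ] [479.54510033 153.40542588] (seen 480,152)
cup target mouth [ 0.572  -0.1963  0.2166]
27
line [ 0.6435 -0.1164] 154.9548707313158 from sel [-0.0092  0.005 ]
box 0.005 [[0.6682, 0.4366], [0.6189, 0.0732], [0.353, 0.1128], [0.3978, 0.4731]] [np.float64(0.273), np.float64(0.367), np.float64(0.269), np.float64(0.363)]
box 0.07 [[0.65, 0.4207], [0.6034, 0.0778], [0.3525, 0.1152], [0.3948, 0.4553]] [np.float64(0.257), np.float64(0.346), np.float64(0.254), np.float64(0.343)]
```

View pics/c.png

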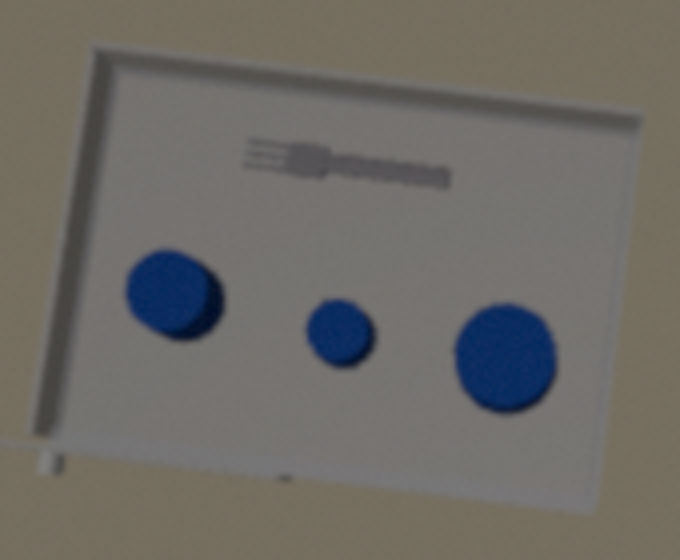

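Selector at (0.653, -0.121), its bar at about 155 deg (q about 0.51). The tool's x axis is at 153 deg, so it is nearly aligned already.

arm_command --plan '[-63.8,-44,0,-1.7,-1,-63.8,-44,0,-1.7,-1,-63.8,-44,0,-1.7,-1,-63.8,-44,0,-1.7,-1,-63.8,-44,0,-1.7,-1,-63.8,-44,0,-1.7,-1,-63.8,-44,0,-1.7,-1,-63.8,-44,0,-1.7,-1]' --force 60

```text
time_s: 0.92
position: [0.4414, 0.2641, 0.2565]
ee_rot: [0.216, 0.976, 0.0, 0.0]
force: [1.3, 0.9, -0.8]
grip_width: 0.996
grasp_force: 0.0
```

arm_command --plan '[-34,-25,0,0,-1,-34,-25,0,0,-1,-34,-25,0,0,-1,-34,-25,0,0,-1,-34,-25,0,0,-1,-34,-25,0,0,-1,-34,-25,0,0,-1,-34,-25,0,0,-1]'

```text
time_s: 1.58
position: [0.6015, -0.0281, 0.2564]
ee_rot: [0.216, 0.976, 0.0, 0.0]
force: [2.1, 0.1, 1.0]
grip_width: 0.998
grasp_force: 0.0
```

arm_command --plan '[-3,-2,0,0,-1,-3,-2,0,0,-1,-3,-2,0,0,-1,-3,-2,0,0,-1,-3,-2,0,0,-1,-3,-2,0,0,-1]'

```text
time_s: 2.08
position: [0.6194, -0.0553, 0.2564]
ee_rot: [0.215, 0.977, 0.0, -0.0]
force: [0.0, 0.2, 0.1]
grip_width: 1.007
grasp_force: 0.0
```

```bash
cat >> h.py <<'E'
def rel(p):
    s=r.read_state(); M=R.from_quat(s['ee_rot']); x=M.as_matrix()[:,0]
    print('t',round(s['time_s'],2),'pos',s['position'].round(4),'yaw',round(np.degrees(np.arctan2(x[1],x[0])),2),'F',s['force'].round(1),'w',round(s['grip_width'],3),round(s['grasp_force'],1),'j',s['joint_pos'].round(2))
    print('shift cm',(M.inv().apply(np.array(p)-s['position'])*100).round(2))
E
python3 -c "
from h import *
rel([.6526,-.1214,.057])"
```

```text
t 2.08 pos [ 0.6194 -0.0553  0.2564] yaw 155.16 F [0.  0.2 0.1] w 1.007 0.0 j [-0.28  0.39  0.44  1.4  -0.17  1.39  1.3 ]
shift cm [-5.79 -4.62 19.94]
```

arm_command --plan '[-5.8,-4.6,8,0,-1,-5.8,-4.6,8,0,-1,-5.8,-4.6,12,0,-1,-5.8,-4.6,12,0,-1,-5.8,-4.6,15,0,-1,-5.8,-4.6,17,0,-1,-5.8,-4.6,17,0,-1,-5.8,-4.6,17,0,-1]'

```text
time_s: 2.75
position: [0.6522, -0.1219, 0.0857]
ee_rot: [0.216, 0.977, 0.0, -0.001]
force: [0.5, 0.4, 1.4]
grip_width: 0.999
grasp_force: 0.0
```

```bash
python3 -c "
from h import *
rel([.6526,-.1214,.057])
c=cam('scene');cv2.imwrite('pics/d.png',cv2.resize(c['im'][230:370,160:330],None,fx=4,fy=4,interpolation=cv2.INTER_CUBIC))"
```

```text
t 2.75 pos [ 0.6522 -0.1219  0.0857] yaw 155.11 F [0.5 0.4 1.4] w 0.999 0.0 j [-0.14  0.62  0.41  1.47 -0.26  1.11  1.45]
shift cm [-0.03  0.06  2.87]
```

View pics/d.png

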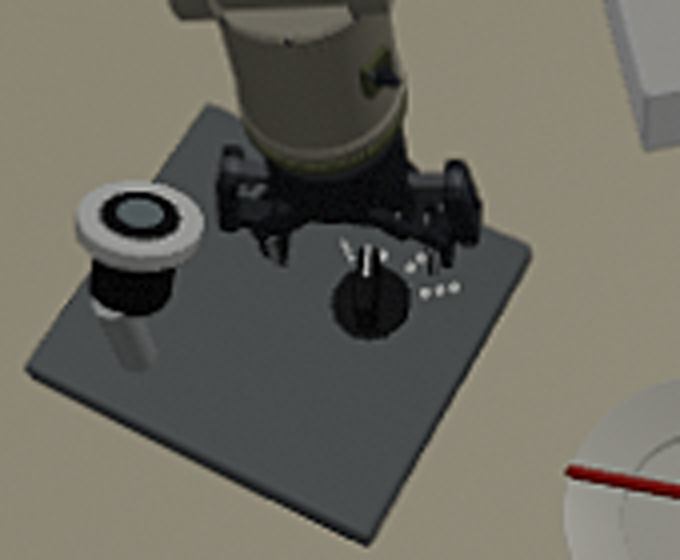

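Picture: the open fingers, at crop (270,250) and (440,255), straddle the selector at (368,300), and the camera head is clear. Lower and grip.

arm_command --plan '[0,0.1,1.5,0,-1,0,0.1,2.8,0,-1,0,0.1,2.8,0,1,0,0.1,2.8,0,1,0,0.1,2.8,0,1,0,0.1,2.8,0,1,0,0.1,2.8,0,1,0,0.1,2.8,0,1]' --force 40

```text
time_s: 3.47
position: [0.6542, -0.1218, 0.0592]
ee_rot: [0.216, 0.976, 0.001, 0.001]
force: [10.9, 18.4, 0.8]
grip_width: 0.144
grasp_force: 12.0
```

```bash
python3 -c "
from h import *
rel([.6526,-.1214,.057])"
```

```text
t 3.47 pos [ 0.6542 -0.1218  0.0592] yaw 155.02 F [10.9 18.4  0.8] w 0.144 12.0 j [-0.14  0.65  0.4   1.49 -0.28  1.06  1.46]
shift cm [ 0.16 -0.03  0.22]
```

arm_command --plan '[0,0.1,0,0,1,0,0.2,0,0,1,0,0.2,0,0,1,0,0.2,0,0,1]'

```text
time_s: 3.8
position: [0.6546, -0.1211, 0.0593]
ee_rot: [0.216, 0.976, -0.0, 0.001]
force: [-0.1, 0.3, 5.9]
grip_width: 0.129
grasp_force: 43.0
```

arm_command --plan '[0,0,0,7,1,0,0,0,14,1,0,0,0,21,1,0,0,0,28,1,0,0,0,35,1,0,0,0,39.5,1,0,0,0,39.5,1,0,0,0,39.5,1]'

```text
time_s: 4.47
position: [0.6554, -0.12, 0.0593]
ee_rot: [0.532, 0.847, 0.001, 0.001]
force: [4.5, 2.7, 5.9]
grip_width: 0.129
grasp_force: 43.0
```

```bash
python3 -c "
from h import *
rel([.6526,-.1214,.057])"
```

```text
t 4.47 pos [ 0.6554 -0.12    0.0593] yaw 115.73 F [4.5 2.7 5.9] w 0.129 43.0 j [-0.24  0.68  0.56  1.49 -0.39  1.08  0.85]
shift cm [-0.01 -0.32  0.23]
```

arm_command --plan '[0,0,0,0,-0.2,0,0,0,0,-1,0,0,0,0,-1,0,0,0,0,-1,0,0,-4,0,-1,0,0,-8,0,-1,0,0,-12,0,-1,0,0,-15,0,-1]'

```text
time_s: 5.13
position: [0.6541, -0.1214, 0.2117]
ee_rot: [0.534, 0.846, 0.0, 0.001]
force: [0.7, 0.1, 0.7]
grip_width: 1.001
grasp_force: 0.0
```

```bash
python3 -c "
from h import *
rel([.4953,.3808,.21])
c=cam('scene');cv2.imwrite('pics/e.png',cv2.resize(c['im'][270:350,200:320],None,fx=6,fy=6,interpolation=cv2.INTER_CUBIC))"
```

```text
t 5.13 pos [ 0.6541 -0.1214  0.2117] yaw 115.5 F [0.7 0.1 0.7] w 1.001 0.0 j [-0.27  0.55  0.62  1.34 -0.31  1.35  0.79]
shift cm [52.16  7.29  0.1 ]
```

View pics/e.png

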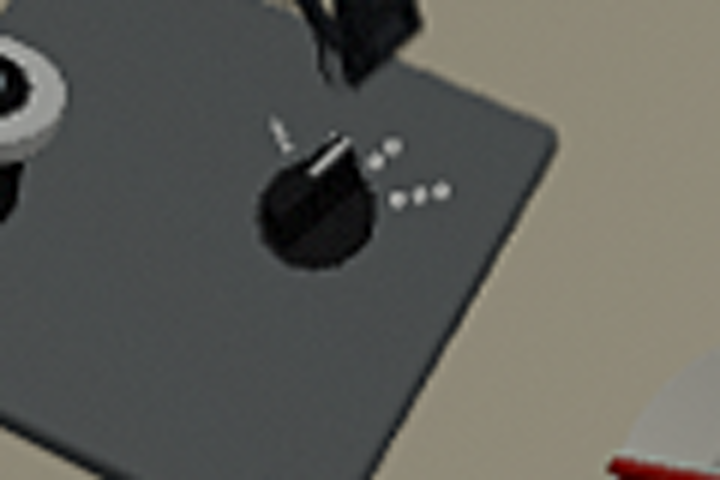

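The white line is parallel to the two-dot row, at crop (375,162)-(392,147), so the selector is set. On to the cup, turning the tool's x axis to the box's +y (82 deg).

arm_command --plan '[52.2,7.3,0,7,-1,52.2,7.3,0,14,-1,52.2,7.3,0,21,-1,52.2,7.3,0,28,-1,52.2,7.3,0,33.2,-1,52.2,7.3,0,33.2,-1,52.2,7.3,0,33.2,-1,52.2,7.3,0,33.2,-1]'

```text
time_s: 5.85
position: [0.5528, 0.1968, 0.2079]
ee_rot: [0.753, 0.658, -0.0, -0.0]
force: [0.1, 1.1, 0.1]
grip_width: 1.0
grasp_force: 0.0
```

```bash
python3 -c "
from h import *
rel([.4953,.3808,.21])
c=cam('scene');p=[.4953,.3808,.065];print(proj(c,p))
m=cv2.inRange(cv2.cvtColor(c['im'],cv2.COLOR_BGR2HSV),(105,120,40),(125,255,255))
n,l,s,ce=cv2.connectedComponentsWithStats(m);print([tuple(x[:5]) for x in s[1:] if x[4]>60])
R0=np.array([.134,.991,0]);X0=np.array([.991,-.134,0])
q=np.array([proj(c,np.array([.4953,.3808,z])+rr*(np.cos(a)*R0+np.sin(a)*X0)) for z,rr in((.065,.0265),(.005,.028)) for a in np.arange(0,6.3,.1)]);print('pred bbox',q.min(0),q.max(0))
"
```

```text
t 5.85 pos [0.5528 0.1968 0.2079] yaw 82.33 F [0.1 1.1 0.1] w 1.0 0.0 j [-0.92  0.38  0.68  1.58 -0.25  1.27 -0.33]
shift cm [17.46 -8.16 -0.21]
[408.25252927 188.34682336]
[(np.int32(602), np.int32(170), np.int32(38), np.int32(62), np.int32(565)), (np.int32(398), np.int32(182), np.int32(21), np.int32(27), np.int32(444)), (np.int32(319), np.int32(187), np.int32(24), np.int32(33), np.int32(684)), (np.int32(367), np.int32(192), np.int32(10), np.int32(19), np.int32(72))]
pred bbox [395.4349465  180.98184934] [417.78030686 209.35525694]
```

arm_command --plan '[17.6,-8.2,0,0,-1,17.6,-8.2,0,0,-1,17.6,-8.2,0,0,-1,17.6,-8.2,0,0,-1,17.6,-8.2,0,0,-1,17.6,-8.2,4,0,-1,17.6,-8.2,6,0,-1,17.6,-8.2,6,0,-1]'

```text
time_s: 6.57
position: [0.4935, 0.3794, 0.1426]
ee_rot: [0.752, 0.659, -0.005, 0.0]
force: [-0.9, -0.6, -0.4]
grip_width: 1.001
grasp_force: 0.0
```

```bash
python3 -c "
from h import *
rel([.495,.3825,.051])"
```

```text
t 6.57 pos [0.4935 0.3794 0.1426] yaw 82.41 F [-0.9 -0.6 -0.4] w 1.001 0.0 j [-1.13  0.51  0.59  1.54 -0.3   1.19 -0.62]
shift cm [0.4  0.16 9.16]
```

arm_command --plan '[0.3,0,3,0,-1,0.3,0,6,0,-1,0.3,0,8,0,-1,0.3,0,9.1,0,-1,0.3,0,9.1,0,-1,0.3,0,9.1,0,-1]' --force 30

```text
time_s: 7.07
position: [0.4976, 0.3834, 0.0583]
ee_rot: [0.753, 0.658, 0.0, 0.0]
force: [0.4, 0.0, 0.2]
grip_width: 1.001
grasp_force: 0.0
```

arm_command --plan '[0,0,0,0,0,0,0,0,0,0,0,0,0,0,1,0,0,0,0,1,0,0,0,0,1,0,0,0,0,1,0,0,0,0,1]' --force 30

```text
time_s: 7.65
position: [0.4977, 0.3843, 0.0594]
ee_rot: [0.753, 0.658, 0.001, -0.0]
force: [-0.8, -0.8, 7.1]
grip_width: 0.627
grasp_force: 30.8
```

arm_command --plan '[0,0,-2,0,1,0,0,-5,0,1,0,0,-8,0,1,0,0,-11,0,1,0,0,-11,0,1,0,0,-11,0,1,0,0,-11,0,1,0,0,-11,0,1]'

```text
time_s: 8.32
position: [0.4961, 0.3835, 0.1662]
ee_rot: [0.753, 0.658, -0.001, -0.0]
force: [0.0, -0.3, -0.7]
grip_width: 0.628
grasp_force: 32.0
```

```bash
cat > look.py <<'E'
from h import *
import sys
rel([float(x) for x in sys.argv[2:5]])
c=cam('scene'); m=cv2.inRange(cv2.cvtColor(c['im'],cv2.COLOR_BGR2HSV),(105,120,40),(125,255,255))
n,l,s,ce=cv2.connectedComponentsWithStats(m);print([x.tolist() for x in s[1:] if x[4]>60])
p=proj(c,r.read_state()['position']).astype(int); print(p)
x0,y0=max(p[0]-60,0),max(p[1]-50,0)
cv2.imwrite(f'pics/{sys.argv[1]}.png',cv2.resize(c['im'][y0:y0+100,x0:x0+120],None,fx=5,fy=5,interpolation=cv2.INTER_CUBIC)); print('crop0',x0,y0)
E
python3 look.py f .4977 .3843 .111
```

```text
t 8.32 pos [0.4961 0.3835 0.1662] yaw 82.32 F [ 0.  -0.3 -0.7] w 0.628 32.0 j [-1.14  0.49  0.6   1.51 -0.29  1.23 -0.63]
shift cm [0.11 0.16 5.52]
[[402, 155, 20, 30, 341], [601, 170, 39, 62, 577], [319, 187, 24, 33, 683], [362, 190, 15, 21, 258]]
[414 164]
crop0 354 114
```

View pics/f.png

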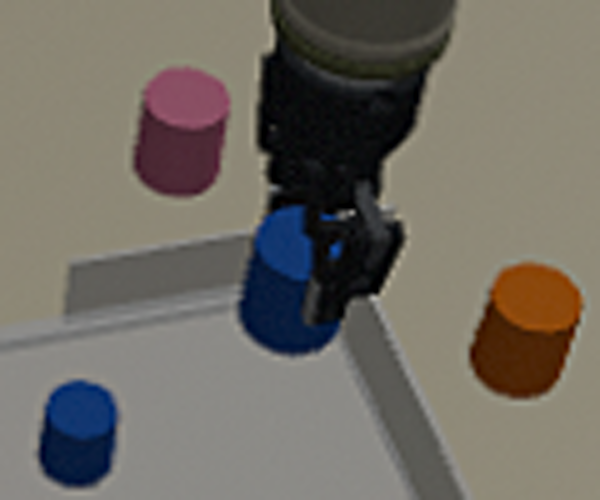

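Picture: the middle cup, crop (290,280), is held upright clear of the box; the small cup has not moved. The tool cannot be tilted, so I'll pivot the cup in the pads: lower it inside the +y end wall and push its mouth side against the wall's top edge.

arm_command --plan '[0,0,2.5,0,1,0,0,5.5,0,1,0,0,5.5,0,1,1,0,5.5,0,1,1.5,0,5.5,0,1,2,0,5.5,0,1,2,0,5.5,0,1,2,0,5.5,0,1]' --force 20

```text
time_s: 9.03
position: [0.4998, 0.4045, 0.1134]
ee_rot: [0.753, 0.659, 0.001, -0.0]
force: [-0.0, -0.1, -1.6]
grip_width: 0.631
grasp_force: 32.0
```

arm_command --plan '[0.3,0,0,0,1,0.6,0,0,0,1,0.8,0,0,0,1,0.8,0,0,0,1]'

```text
time_s: 9.37
position: [0.5004, 0.4121, 0.1124]
ee_rot: [0.753, 0.658, 0.0, -0.0]
force: [-0.4, 1.1, -0.6]
grip_width: 0.63
grasp_force: 32.0
```

arm_command --plan '[0.3,0,0,0,1,0.5,0,0,0,1,0.5,0,0,0,1,0.5,0,0,0,1]'

```text
time_s: 9.7
position: [0.5011, 0.4166, 0.1122]
ee_rot: [0.753, 0.658, -0.0, -0.0]
force: [0.4, 0.3, -1.8]
grip_width: 0.631
grasp_force: 32.0
```

arm_command --plan '[0.3,0,0,0,1,0.5,0,0,0,1,0.5,0,0,0,1,0.5,0,0,0,1]'

```text
time_s: 10.03
position: [0.5018, 0.4216, 0.1122]
ee_rot: [0.753, 0.658, -0.0, -0.0]
force: [0.8, -0.0, -0.1]
grip_width: 0.635
grasp_force: 32.0
```

arm_command --plan '[0.3,0,0,0,1,0.5,0,0,0,1,0.5,0,0,0,1,0.5,0,0,0,1]'

```text
time_s: 10.37
position: [0.5027, 0.425, 0.1122]
ee_rot: [0.753, 0.658, -0.001, 0.001]
force: [-1.7, -4.3, 1.9]
grip_width: 0.631
grasp_force: 32.3
```

```bash
cat > wall.py <<'E'
from h import *
T=cam('top'); n=np.array([.134,.991])
for u,v in ((213.5,147),(206,195),(199,244)): print(onz(T,u,v,.07).round(4), onz(T,u,v,.07)[:2]@n)
p=r.read_state()['position']; print(p, p[:2]@n)
E
python3 wall.py
```

```text
[0.6527 0.4272 0.07  ] 0.5107886218453832
[0.5282 0.4447 0.07  ] 0.511522873311125
[0.4049 0.4604 0.07  ] 0.5104856317760955
[0.50263519 0.42498055 0.11212604] 0.48850884167519615
```

arm_command --plan '[0.3,0,0,0,1,0.6,0,0,0,1,0.9,0,0,0,1,0.9,0,0,0,1,0.9,0,0,0,1]'

```text
time_s: 10.83
position: [0.5046, 0.4304, 0.1127]
ee_rot: [0.754, 0.657, -0.003, 0.002]
force: [-6.4, -16.3, 12.1]
grip_width: 0.631
grasp_force: 34.2
```

```bash
python3 look.py g .5 .44 .1122
```

```text
t 10.83 pos [0.5046 0.4304 0.1127] yaw 82.08 F [ -6.4 -16.3  12.1] w 0.631 34.2 j [-1.13  0.62  0.56  1.45 -0.34  1.18 -0.66]
shift cm [ 0.89 -0.59  0.05]
[[414, 166, 19, 28, 352], [601, 170, 39, 62, 570], [319, 187, 24, 33, 683], [362, 190, 15, 21, 258]]
[428 174]
crop0 368 124
```

View pics/g.png

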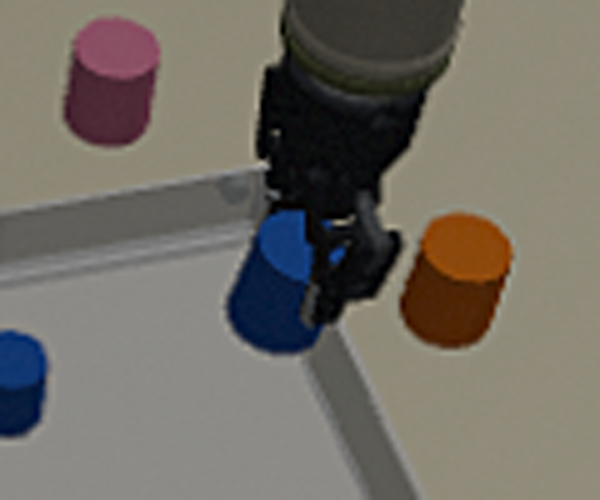

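Picture: the cup, crop (280,280), has begun to pivot: its mouth lags behind to the left of the wall top. I'll measure the tilt from its left edge.

```bash
cat > tilt.py <<'E'
from h import *
def edge(im,x0,y0,x1,y1):
    k=cv2.resize(im[y0:y1,x0:x1],None,fx=8,fy=8,interpolation=cv2.INTER_CUBIC) if im.shape[0]==400 else im
    m=cv2.inRange(cv2.cvtColor(k,cv2.COLOR_BGR2HSV),(100,110,25),(130,255,255))
    n,l,s,ce=cv2.connectedComponentsWithStats(m); i=1+np.argmax(s[1:,4]); m=(l==i)
    rows=np.where(m.any(1))[0]; a,b=np.percentile(rows,[28,68]).astype(int)
    L=np.array([(np.where(m[j])[0][0],j) for j in range(a,b)],float); p=np.polyfit(L[:,1],L[:,0],1)
    return np.degrees(np.arctan(p[0]))   # positive: leans right going down
def pred(c,P,Wd,t,off=-.028):
    # left silhouette line, near P, of a cup tilted t toward Wd
    W=np.array([np.cos(Wd),np.sin(Wd),0]); z=np.array([0,0,1.]); ax=np.cos(t)*z+np.sin(t)*W; side=np.cos(t)*W-np.sin(t)*z
    A=proj(c,P+off*side+.005*ax);B=proj(c,P+off*side-.045*ax); d=B-A
    return np.degrees(np.arctan2(d[0],d[1]))
E
cat > t1.py <<'E'
from tilt import *
c=cam('scene');s=r.read_state();P=s['position']
x=R.from_quat(s['ee_rot']).as_matrix()[:,0]; wd=np.arctan2(x[1],x[0]); u,v=proj(c,P).astype(int)
print('seen',edge(c['im'],u-30,v-25,u+22,v+45)); print({t:round(pred(c,P,wd,np.radians(t)),1) for t in range(0,50,5)})
E
python3 t1.py; python3 - <<'E'
from tilt import *
for n in 'fg':
    im=cv2.imread(f'pics/{n}.png')[180:400,200:345]; print(n,edge(im,0,0,0,0))
E
```

```text
seen -23.93378121587557
{0: np.float64(-14.1), 5: np.float64(-20.3), 10: np.float64(-25.8), 15: np.float64(-30.8), 20: np.float64(-35.3), 25: np.float64(-39.4), 30: np.float64(-43.2), 35: np.float64(-46.7), 40: np.float64(-50.0), 45: np.float64(-53.2)}
f -13.225027204280412
g -24.01553167737159
```

arm_command --plan '[0.3,0,0,0,1,0.6,0,0,0,1,0.9,0,0,0,1,1.2,0,0,0,1,1.2,0,0,0,1,1.2,0,0,0,1]' --force 20

```text
time_s: 11.43
position: [0.5074, 0.4443, 0.1145]
ee_rot: [0.754, 0.657, 0.0, 0.001]
force: [-2.6, -12.1, 14.9]
grip_width: 0.631
grasp_force: 31.3
```

```bash
python3 t1.py
```

```text
seen -32.417935496797455
{0: np.float64(-14.7), 5: np.float64(-20.8), 10: np.float64(-26.2), 15: np.float64(-31.1), 20: np.float64(-35.6), 25: np.float64(-39.6), 30: np.float64(-43.4), 35: np.float64(-46.8), 40: np.float64(-50.1), 45: np.float64(-53.2)}
```

arm_command --plan '[0.3,0,0.15,0,1,0.6,0,0.3,0,1,0.8,0,0.4,0,1,0.8,0,0.4,0,1,0.8,0,0.4,0,1]'

```text
time_s: 11.9
position: [0.5082, 0.4547, 0.1099]
ee_rot: [0.753, 0.658, 0.001, 0.001]
force: [0.8, -3.0, 7.3]
grip_width: 0.626
grasp_force: 20.6
```

```bash
python3 t1.py
```

```text
seen -27.386585761340186
{0: np.float64(-15.1), 5: np.float64(-21.1), 10: np.float64(-26.5), 15: np.float64(-31.4), 20: np.float64(-35.8), 25: np.float64(-39.8), 30: np.float64(-43.5), 35: np.float64(-46.9), 40: np.float64(-50.2), 45: np.float64(-53.3)}
```

```bash
cat > mask.py <<'E'
from h import *
c=cam('scene');P=r.read_state()['position'];u,v=proj(c,P).astype(int);print(u,v)
h=cv2.cvtColor(c['im'],cv2.COLOR_BGR2HSV);m=cv2.inRange(h,(100,110,25),(130,255,255))>0
for j in range(v-22,v+36):
    a=''.join(('#' if h[j,i,2]>85 else '+') if m[j,i] else '.' for i in range(u-32,u+22))
    if '#' in a or '+' in a: print(j,a)
E
python3 mask.py
```

```text
436 173
164 ...........................+++........................
165 ..........................+####+......................
166 .........................++#####+.....................
167 ........................+++######+....................
168 .......................+++++#####+....................
169 ......................++++++#####+....................
170 .....................++++++++####+.................++.
171 ...................++++++++++#####+.................+.
172 ..................++++++++++++#####...................
173 .................++++++++++++++####...................
174 ...............+++++++++++++++++###...+...............
175 ..............+++++++++++++++++++##...+#..............
176 .............++++++++++++++++++++##...................
177 ............+++++++++++++++++++++++...................
178 ............++++++++++++++++++++++....................
179 ............++++++++++++++++++++++....................
180 ............++++++++++++++++++++++....................
181 ............++++++++++++++++++++++....................
182 ............+++++++++++++++++++++.....................
183 .............++++++++++++++++++++.....................
184 .............++++++++++++++++++++.....................
185 ..............++++++++++++++++++......................
186 ...............++++++++++++++++.......................
187 ................++++++++++++++........................
188 ................+++++++++++++.........................
189 ..................++++++++++..........................
190 ...................++++++++...........................
191 ....................++++++............................
192 .......................+..............................
```

The tilt now looks like about 40 deg (the edge runs 10 columns over 8 rows). I'll firm up the grip, back off, and measure it in free air.

arm_command --plan '[0,0,0,0,1,0,0,0,0,1,-0.5,0,-0.5,0,1,-0.5,0,-2,0,1,-0.5,0,-5,0,1,-0.5,0,-8,0,1,-0.5,0,-8,0,1,-0.5,0,-8,0,1]' --force 40

```text
time_s: 12.67
position: [0.5066, 0.451, 0.191]
ee_rot: [0.753, 0.658, 0.002, -0.0]
force: [-0.2, -0.2, -1.2]
grip_width: 0.62
grasp_force: 42.7
```

```bash
python3 mask.py; python3 t1.py
```

```text
440 153
143 ............................+.........................
144 ..........................+####+......................
145 .........................++#####+.....................
146 .........................++#######....................
147 ........................+++#######....................
148 .......................+++++######....................
149 ......................++++++######+...................
150 .....................++++++++######+..................
151 ...................+++++++++++######..................
152 ..................++++++++++++######..................
153 .................++++++++++++++####+..+...............
154 ................++++++++++++++++###+...+..............
155 ...............++++++++++++++++++##+..................
156 ..............++++++++++++++++++++++..................
157 ............+++++++++++++++++++++++...................
158 ...........++++++++++++++++++++++++...................
159 ...........+++++++++++++++++++++++....................
160 ...........+++++++++++++++++++++++....................
161 ...........+++++++++++++++
[... 290 characters left out ...]
++++++++++++.....................
167 ..............++++++++++++++++++......................
168 ...............+++++++++++++++........................
169 ................+++++++++++++.........................
170 .................+++++++++++..........................
171 ...................++++++++...........................
172 ....................++++++............................
173 ......................+++.............................
seen -34.663132612647054
{0: np.float64(-14.8), 5: np.float64(-20.6), 10: np.float64(-25.8), 15: np.float64(-30.6), 20: np.float64(-34.9), 25: np.float64(-38.9), 30: np.float64(-42.6), 35: np.float64(-46.1), 40: np.float64(-49.4), 45: np.float64(-52.5)}
```

```bash
cat > t2.py <<'E'
from h import *
def edge2(im):
    m=cv2.inRange(cv2.cvtColor(im,cv2.COLOR_BGR2HSV),(100,110,25),(130,255,255))
    n,l,s,ce=cv2.connectedComponentsWithStats(m); m=l==1+np.argmax(s[1:,4])
    rows=np.where(m.any(1))[0]; L=np.array([np.where(m[j])[0][0] for j in rows])
    k=np.argmin(L); a,b=int(.3*k),int(.9*k)
    p=np.polyfit(rows[a:b],L[a:b],1); return np.degrees(np.arctan(p[0])), np.std(np.polyval(p,rows[a:b])-L[a:b])
def pred2(c,P,W,t,H=.048,off=0):
    z=np.array([0,0,1.]); ax=np.cos(t)*z+np.sin(t)*W; sd=np.cos(t)*W-np.sin(t)*z; n=np.cross(ax,sd); a=np.linspace(0,2*np.pi,200)
    C=[np.array([proj(c,P+h*ax+off*sd+rr*(np.cos(x)*sd+np.sin(x)*n)) for x in a]) for h,rr in((.06-H,.0265),(-H,.028))]
    # common left tangent of the two outlines
    d=C[1].mean(0)-C[0].mean(0)
    for _ in range(20):
        nn=np.array([-d[1],d[0]]); nn*=-np.sign(nn[0]); d=C[1][np.argmax(C[1]@nn)]-C[0][np.argmax(C[0]@nn)]
    return np.degrees(np.arctan2(d[0],d[1])), C
if __name__=='__main__':
    c=cam('scene');s=r.read_state();M=R.from_quat(s['ee_rot']).as_matrix();P=s['position']+.006*M[:,2];W=M[:,0]*[1,1,0]
    u,v=proj(c,P).astype(int); k=cv2.resize(c['im'][v-25:v+40,u-35:u+2],None,fx=8,fy=8,interpolation=cv2.INTER_CUBIC)
    print('seen',edge2(k)); print({t:round(pred2(c,P,W,np.radians(t))[0],1) for t in range(0,55,5)})
E
python3 t2.py; python3 - <<'E'
from t2 import *
for n in 'fg': print(n,edge2(cv2.imread(f'pics/{n}.png')[180:400,200:345]))
E
```

```text
seen (np.float64(-50.096653183983264), np.float64(0.9330971917518202))
{0: np.float64(-16.6), 5: np.float64(-22.3), 10: np.float64(-27.4), 15: np.float64(-32.1), 20: np.float64(-36.4), 25: np.float64(-40.3), 30: np.float64(-44.0), 35: np.float64(-47.4), 40: np.float64(-50.7), 45: np.float64(-53.8), 50: np.float64(-56.9)}
f (np.float64(-12.709862733500694), np.float64(0.8200108264531036))
g (np.float64(-22.662186831647357), np.float64(0.844377402639662))
```

Tilt is about 41 deg, about 11 too much. I'll push the mouth's outer side back against the back wall's top edge, with the tool turned 90 deg CCW.

arm_command --plan '[-2,2,0,-7,1,-4,3,0,-14,1,-6,5,0,-21,1,-9,7,0,-28,1,-11.5,7.4,0,-35,1,-11.5,7.4,0,-42,1,-11.5,7.4,0,-49,1,-11.5,7.4,0,-56,1]'

```text
time_s: 13.48
position: [0.5632, 0.3253, 0.1868]
ee_rot: [0.354, 0.935, -0.001, -0.001]
force: [-0.1, 0.3, 0.0]
grip_width: 0.623
grasp_force: 42.7
```

arm_command --plan '[0,0,0,-7,1,0,0,0,-14,1,0,0,0,-21,1,0,0,0,-28,1,0,0,0,-34,1,0,0,0,-34,1,0,0,0,-34,1]'

```text
time_s: 14.07
position: [0.5632, 0.3261, 0.1871]
ee_rot: [0.069, 0.998, -0.0, -0.001]
force: [-0.4, 0.2, -1.2]
grip_width: 0.615
grasp_force: 42.7
```

```bash
python3 -c "
from h import *
rel([.564,.327,.088])";python3 mask.py
```

```text
t 14.07 pos [0.5632 0.3261 0.1871] yaw 172.13 F [-0.4  0.2 -1.2] w 0.615 42.7 j [-0.78  0.49  0.3   1.4  -0.15  1.28  0.96]
shift cm [-0.08  0.11  9.91]
408 183
179 ............................++..##########++..........
180 ...........................+################+.........
181 ..........................+#################+.........
182 .........................+##################+.........
183 .........................###################+.........
184 .........................++#########+++#####+.........
185 .........................+++++++++++++######+.........
186 .........................++++++++++++++######.........
187 .........................++++++++++++++######.........
188 .........................++++++++++++++######.........
189 ........................+++++++++++++++######.........
190 ........................+++++++++++++++######.........
191 ........................+++++++++++++++######.........
192 ........................+++++++++++++++######.........
193 ........................+++++++++++++++#######........
194 #........................++++++++++++++#######........
195 #........................++++++++++++++#######........
196 #........................++++++++++++++#######........
197 #........................++++++++++++++#######........
198 #........................++++++++++++++#######........
199 +........................+++++++++++++++######........
200 +........................+++++++++++++++######........
201 +........................++++++++++++++#######........
202 +........................+++++++++++++++#######.......
203 +........................+++++++++++++++#######.......
204 .........................+++++++++++++++######........
205 .........................++++++++++++++++####.........
206 ..........................++++++++++++++#.............
207 ................................+.....................
```

arm_command --plan '[0,0,3,0,1,0,0,6,0,1,0,0,9.9,0,1,0,0,9.9,0,1,-1,0,9.9,0,1,-1.5,0,9.9,0,1,-1.5,0,9.9,0,1]' --force 30

```text
time_s: 14.7
position: [0.5806, 0.3243, 0.0918]
ee_rot: [0.068, 0.998, 0.001, 0.001]
force: [-0.8, -0.4, 0.2]
grip_width: 0.62
grasp_force: 43.2
```

arm_command --plan '[-0.3,0,0,0,1,-0.6,0,0,0,1,-0.6,0,0,0,1,-0.6,0,0,0,1]'

```text
time_s: 15.03
position: [0.5809, 0.3244, 0.0904]
ee_rot: [0.067, 0.998, -0.0, -0.004]
force: [-19.2, -3.3, 8.5]
grip_width: 0.622
grasp_force: 43.5
```

arm_command --plan '[-0.2,0,0,0,1,-0.4,0,0,0,1,-0.6,0,0,0,1,-0.6,0,0,0,1]' --force 32

```text
time_s: 15.37
position: [0.5816, 0.3253, 0.0894]
ee_rot: [0.065, 0.998, -0.001, -0.009]
force: [-37.7, -3.8, 15.7]
grip_width: 0.622
grasp_force: 46.7
```

```bash
python3 mask.py
```

```text
406 212
192 ##....................................................
193 ##....................................................
194 ###...................................................
195 ###...................................................
196 ###...................................................
197 ###...................................................
198 ###...................................................
199 ##+...................................................
200 #++...................................................
201 +++...................................................
202 +++...................................................
203 +++...................................................
204 ++....................................................
205 ++....................................................
206 ++....................................................
207 ++....................................................
208 +.............................+##########++...........
209 ............................++#############+..........
210 ..........................
[... 744 characters left out ...]
.....................+++++++++++++#######..........
224 .........................+++++++++++++#######.........
225 .........................+++++++++++++#######.........
226 .........................+++++++++++++#######.........
227 .........................++++++++++++########.........
228 .........................+++++++++++++#######.........
229 .........................+++++++++++++#######.........
230 .........................+++++++++++++#######.........
231 .........................+++++++++++++#######.........
232 .........................++++++++++++++######.........
233 .........................+++++++++++++###.............
234 ...........................++++++++#..................
```

The rim jams against the back wall: the force runs almost through the pivot. A better lever is to set the wall top under the open mouth and push the lower rim's inner side with it, so I'll back off and go over the wall.

arm_command --plan '[1,0,0,0,1,1.5,0,0,0,1,1.5,0,-2,0,1,1,0,-3.5,0,1,0,0,-3.5,0,1,-1,0,-3.5,0,1,-1,0,-3.5,0,1,-1,0,-3.5,0,1]'

```text
time_s: 16.08
position: [0.6015, 0.3208, 0.1253]
ee_rot: [0.068, 0.998, 0.0, 0.001]
force: [-0.8, 0.4, -0.8]
grip_width: 0.626
grasp_force: 44.8
```

```bash
python3 -c "
from h import *
rel([.564,.327,.120]);p=r.read_state()['position'];print(p[:2]@[.991,-.134])";python3 mask.py | tail -34
```

```text
t 16.08 pos [0.6015 0.3208 0.1253] yaw 172.22 F [-0.8  0.4 -0.8] w 0.626 44.8 j [-0.73  0.6   0.29  1.38 -0.18  1.19  1.01]
shift cm [3.8  0.11 0.52]
0.5530738555561632
410 210
206 ..............................+##########++...........
207 ...........................+++#############+..........
208 ..........................+################+..........
209 .........................++#################..........
210 .........................+##################+.........
211 .........................+##################..........
212 .........................+++++++++++++######..........
213 .........................+++++++++++++######..........
214 ........................+++++++++++++#######+.........
215 ........................+++++++++++++########.........
216 ........................++++++++++++++######..........
217 ........................++++++++++++++######..........
218 .......................+++++++++++++++#######.........
219 ........................++++++++++++++#######.........
220 ........................++++++++++++++#######.........
221 ........................++++++++++++++#######.........
222 ........................++++++++++++++#######.........
223 ........................++++++++++++++#######.........
224 ........................+++++++++++++########.........
225 .........................+++++++++++++#######.........
226 .........................+++++++++++++#######.........
227 .........................++++++++++++++#######........
228 .........................+++++++++++++########........
229 .........................+++++++++++++########........
230 .........................+++++++++++++########........
231 .........................++++++++++++++######.........
232 .........................+++++++++++++++###...........
233 ...........................+++++++++++##..............
```

arm_command --plan '[0,0,0.4,0,1,-0.4,0,0.4,0,1,-0.8,0,0.4,0,1,-1,0,0.4,0,1,-1,0,0.4,0,1]'

```text
time_s: 16.55
position: [0.6109, 0.3196, 0.1202]
ee_rot: [0.067, 0.998, -0.0, 0.0]
force: [1.0, 0.2, 0.2]
grip_width: 0.623
grasp_force: 44.8
```

arm_command --plan '[-0.3,0,0,0,1,-0.6,0,0,0,1,-0.6,0,0,0,1]'

```text
time_s: 16.8
position: [0.6163, 0.3194, 0.1204]
ee_rot: [0.067, 0.998, 0.0, -0.0]
force: [-4.0, 0.3, 1.3]
grip_width: 0.624
grasp_force: 45.8
```

arm_command --plan '[-0.3,0,0,0,1,-0.6,0,0,0,1,-0.8,0,0,0,1,-0.8,0,0,0,1]'

```text
time_s: 17.13
position: [0.6233, 0.3187, 0.1214]
ee_rot: [0.067, 0.998, 0.0, -0.001]
force: [-8.4, -1.3, 10.2]
grip_width: 0.62
grasp_force: 51.5
```

```bash
python3 mask.py | tail -30
```

```text
212 ................................######................
213 ..............................++#########++...........
214 ..............................+############+..........
215 ...........................+++##############..........
216 ..........................+#################+.........
217 ..........................##################+.........
218 .........................+##################+.........
219 .........................###################+.........
220 .........................++##############+##..........
221 .........................+++++++####++++++##..........
222 .........................++++++++++++++++###+.........
223 ........................+++++++++++++++++###..........
224 ........................+++++++++++++++++###..........
225 ........................+++++++++++++++++###..........
226 .......................++++++++++++++++++###..........
227 .......................++++++++++++++++++###..........
228 ........................+++++++++++++++++###..........
229 ........................+++++++++++++++++####.........
230 .......................++++++++++++++++++####.........
231 .......................++++++++++++++++++####.........
232 .......................++++++++++++++++++####.........
233 .......................++++++++++++++++++####.........
234 .......................++++++++++++++++++####.........
235 ........................+++++++++++++++++####.........
236 .......................++++++++++++++++++####.........
237 ........................+++++++++++++++++####.........
238 ........................+++++++++++++++++###..........
239 ........................++++++++++++++++++##..........
240 ..........................+++++++++++++++#............
241 ............................++++++++++++..............
```

The bottom rim's curve shows the tilt back near 31 deg. Lift off and carry it to the lens.

arm_command --plan '[0.5,0,-1,0,1,0.5,0,-4,0,1,0.5,0,-8,0,1,0.5,0,-11,0,1,0.5,0,-14.5,0,1,0.5,0,-14.5,7,1,0.5,0,-14.5,14,1,0.5,0,-14.5,21,1]'

```text
time_s: 17.85
position: [0.6197, 0.3187, 0.267]
ee_rot: [0.251, 0.968, 0.001, 0.001]
force: [0.2, -0.2, -0.5]
grip_width: 0.622
grasp_force: 48.7
```

arm_command --plan '[0,0,0,6,1,0,0,0,12,1,0,0,0,18,1,0,0,0,18,1,0,0,0,18,1]'

```text
time_s: 18.27
position: [0.6193, 0.3188, 0.2656]
ee_rot: [0.395, 0.919, 0.0, 0.0]
force: [0.2, 1.0, -1.8]
grip_width: 0.618
grasp_force: 48.7
```

```bash
python3 -c "
from h import *
rel([.557,-.178,.264])";python3 mask.py; python3 t2.py
```

```text
t 18.27 pos [0.6193 0.3188 0.2656] yaw 133.49 F [ 0.2  1.  -1.8] w 0.618 48.7 j [-0.78  0.57  0.44  1.13 -0.23  1.49  0.38]
shift cm [-31.75 -38.71   0.17]
422 180
173 ...........................#..........................
174 ......................##########......................
175 ......................+############...................
176 .....................++###############................
177 .....................+++################..............
178 .....................+++++###############.............
179 ....................++++++++###############...........
180 ....................++++++++++##############..........
181 ....................+++++++++++++###########+.........
182 ...................++++++++++++++++++#######..........
183 ...................+++++++++++++++++++++++++..........
184 ...................++++++++++++++++++++++++...........
185 ...................++++++++++++++++++++++++...........
186 ...................++++++++++++++++++++++++...........
187 ..................++++++++++++++++++++++++............
188 ..................+++++++++++++++++++++++#.....
[... 633 characters left out ...]
+++++++................
200 ................++++++++++++++++++++++................
201 ..................++++++++++++++++++++................
202 ...................++++++++++++++++++.................
203 .....................++++++++++++++++.................
204 ........................+++++++++++++.................
205 ............................++++++++..................
seen (np.float64(-16.875677258418843), np.float64(1.9763647190053932))
{0: np.float64(-15.3), 5: np.float64(-16.2), 10: np.float64(-16.9), 15: np.float64(-17.6), 20: np.float64(-18.2), 25: np.float64(-18.7), 30: np.float64(-19.3), 35: np.float64(-19.8), 40: np.float64(-20.3), 45: np.float64(-20.8), 50: np.float64(-21.3)}
```

arm_command --plan '[-31.8,-38.7,0.2,0.6,1,-31.8,-38.7,0.2,0.6,1,-31.8,-38.7,0.2,0.6,1,-31.8,-38.7,0.2,0.6,1,-31.8,-38.7,0.2,0.6,1,-31.8,-38.7,0.2,0.6,1,-31.8,-38.7,0.2,0.6,1,-31.8,-38.7,0.2,0.6,1]'

```text
time_s: 19.03
position: [0.5764, -0.0139, 0.2644]
ee_rot: [0.4, 0.917, 0.0, 0.0]
force: [1.3, -0.8, -0.9]
grip_width: 0.623
grasp_force: 48.7
```

```bash
python3 -c "
from h import *
rel([.557,-.178,.264])"
```

```text
t 19.03 pos [ 0.5764 -0.0139  0.2644] yaw 132.87 F [ 1.3 -0.8 -0.9] w 0.623 48.7 j [-0.48  0.3   0.57  1.52 -0.16  1.37  0.85]
shift cm [-10.71 -12.59   0.03]
```

arm_command --plan '[-10,-11.8,0,0,1,-10,-11.8,0,0,1,-10,-11.8,0,0,1,-10,-11.8,0,0,1,-10,-11.8,0,0,1,-10,-11.8,0,0,1,-10,-11.8,0,0,1]'

```text
time_s: 19.62
position: [0.5583, -0.1648, 0.264]
ee_rot: [0.4, 0.916, 0.0, -0.0]
force: [0.6, 0.1, 0.2]
grip_width: 0.621
grasp_force: 48.7
```

```bash
python3 look.py h .557 -.178 .264; python3 mask.py; python3 - <<'E'
from t2 import *
c=cam('scene');s=r.read_state();M=R.from_quat(s['ee_rot']).as_matrix();P=s['position']+.006*M[:,2];W=M[:,0]*[1,1,0]
print('base dir/edge',{t:round(pred2(c,P,W,np.radians(t))[0],1) for t in range(10,55,10)})
for t in (20,30,40):
    C=pred2(c,P,W,np.radians(t))[1]
    for n,q in zip(('base','mouth'),C): e=cv2.fitEllipse(q.astype(np.float32)); print(t,n,'c',np.round(e[0],1),'ax',np.round(e[1],1),'ang',round(e[2]),'min',q.min(0).round(1),'max',q.max(0).round(1))
E
```

```text
t 19.62 pos [ 0.5583 -0.1648  0.264 ] yaw 132.81 F [0.6 0.1 0.2] w 0.621 48.7 j [-0.26  0.32  0.64  1.5  -0.19  1.38  1.14]
shift cm [-0.88 -0.99 -0.  ]
[[601, 170, 39, 62, 502], [319, 187, 24, 33, 684], [362, 190, 15, 21, 258], [191, 215, 27, 36, 736]]
[209 223]
crop0 149 173
209 223
215 ......................+++#..#+........................
216 ....................+#########........................
217 ...................+##########+.......................
218 ...................+###########+......................
219 ...................#############........+#............
220 ..................+#############+.......+#+...........
221 ...................+#############+++.....+............
222 ...................++###############+.................
223 ..................++++###############+................
224 ..................+++++###############+...............
225 ..................+++++++#############+...............
226 ..................++++++++++###########+..............
227 ..................+++++++++++++++++###+...............
228 ..................+++++++++++++++++++++....
[... 1230 characters left out ...]
+++#................
250 ........................+++++++++++#..................
base dir/edge {10: np.float64(5.0), 20: np.float64(-3.0), 30: np.float64(-9.4), 40: np.float64(-14.8), 50: np.float64(-19.7)}
20 base c [209.8 220.4] ax [15.1 25.1] ang 92 min [197.2 212.8] max [222.4 228. ]
20 mouth c [209. 242.] ax [16.3 25.7] ang 91 min [196.1 233.9] max [221.8 250.2]
30 base c [210.3 220. ] ax [12.  25.1] ang 98 min [197.9 213.8] max [222.8 226.2]
30 mouth c [206.8 243.8] ax [13.4 25.9] ang 97 min [193.9 236.9] max [219.7 250.6]
40 base c [210.9 219.7] ax [ 8.5 25. ] ang 103 min [198.7 214.7] max [223.1 224.7]
40 mouth c [204.7 244.9] ax [10.1 26. ] ang 103 min [192.  239.2] max [217.4 250.6]
```

View pics/h.png

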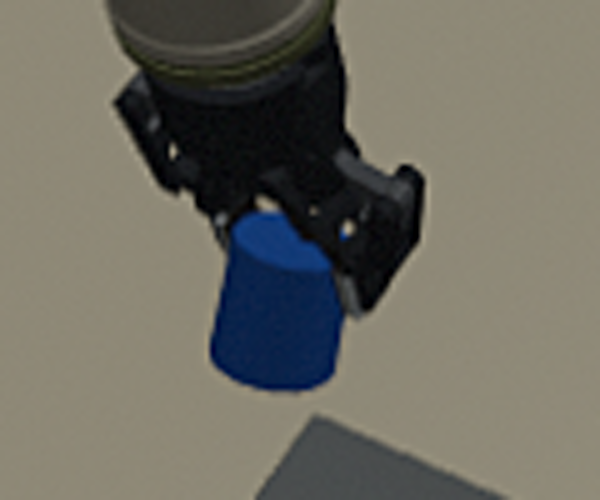

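Picture: the cup is tilted, crop (275,310), mouth lower-left. Its left edge (-8.5 deg) and base edge fit a 28-30 deg tilt, and the cup sits about 5 mm off the pad line. I'll make the small final shift and hold.

arm_command --plan '[-0.5,-1,0.2,0,1,-0.5,-1,0.2,0,1,-0.5,-1,0.2,0,1,-0.5,-1,0.2,0,1,-0.5,-1,0.2,0,1,-0.5,-1,0.2,0,1,-0.5,-1,0.2,0,1,-0.5,-1,0.2,0,1]'

```text
time_s: 20.43
position: [0.5542, -0.1757, 0.262]
ee_rot: [0.401, 0.916, -0.0, -0.0]
force: [0.1, 0.1, 0.0]
grip_width: 0.623
grasp_force: 48.7
```

```bash
python3 - <<'E'
from h import *
rel([.5542,-.1753,.2617])
a=np.array([-.5*.681,.5*.7325,.866]); m0=np.array([.5735,-.196,.2166]); sd=np.cross(np.cross(a,[0,0,1]),a); sd/=np.linalg.norm(sd); n=np.cross(a,sd)
for N in('scene','top'):
    c=cam(N); h=cv2.cvtColor(c['im'],cv2.COLOR_BGR2HSV); m=cv2.inRange(h,(100,110,25),(130,255,255))
    q=np.array([proj(c,m0+k*a+rr*(np.cos(x)*sd+np.sin(x)*n)) for k,rr in((0,.028),(.06,.0265)) for x in np.arange(0,6.3,.1)])
    print(N,'wanted bbox',q.min(0).round(1),q.max(0).round(1))
    _,l,s,_=cv2.connectedComponentsWithStats(m); print([x.tolist() for x in s[1:] if x[4]>20])
E
```

```text
t 20.43 pos [ 0.5542 -0.1757  0.262 ] yaw 132.73 F [0.1 0.1 0. ] w 0.623 48.7 j [-0.25  0.32  0.64  1.51 -0.19  1.37  1.16]
shift cm [0.03 0.03 0.03]
scene wanted bbox [187.1 215.2] [215.9 252.1]
[[601, 169, 39, 63, 1146], [319, 187, 24, 33, 685], [362, 190, 15, 21, 259], [186, 216, 27, 36, 741]]
top wanted bbox [463.5 145.4] [491.5 174.3]
[[0, 61, 40, 86, 1902], [465, 153, 23, 22, 337], [267, 210, 16, 17, 206], [304, 211, 25, 27, 530]]
```

```bash
python3 -c "
from bench import r
print(r.job_done())"
```

```text
the job is handed in; nothing more can be done
None
```

I turned the selector to two dots and handed the job in with the middle cup held still, mouth towards the lens and about 10 cm before it; my last images put it a few mm from the line of sight and about 30° from vertical (30° wanted), but no verdict came back.

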